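Swing the inspection lamp over the round stone sample and switch it on

TASK

Gently push the inspection lamp's swing arm round with one finger, without gripping it, until the lamp head is centred over the round stone sample. Then press the switch on top of the lamp post fully down to light it, and leave the head over the round sample. Do not pick up or shift the samples or anything else on the desk.

Things in the scene. Friction and masses are not known exactly. Their poses are not given: they have to be found in the camera images.
- lamp: Fixed inspection lamp standing on the desk: round grey base (140 mm diameter, 18 mm high) and an upright steel post. Origin on the post's axis, at the desk surface; z up. Its -x axis is the direction in which the swing arm points when joint lamp_arm reads 0.
- lamp_arm (a joint): Angle (rad) of the lamp's swing arm about the upright post. 0: arm along the lamp's -x axis; positive is anticlockwise seen from above. Stops at -1.3 and 1.3. The arm stays where it is left (hinge friction 0.3 N m: about 2 N to push it 180 mm from the post). It is a hub of 22 mm radius, two parallel aluminium bars and a round lamp head.
- lamp_head (a point): Centre of the underside of the lamp head, 131 mm above the desk, 260 mm from the post's axis. The head is a round grey disc at the arm's end, 100 mm in diameter, 132 to 156 mm above the desk, with a small black stud on top (up to 166 mm).
- bar_left: The arm's bar on the robot's left when joint lamp_arm and the lamp's yaw are 0 (+y side). 8 mm wide, running from 20 to 225 mm from the post's axis (the head's rim hides the last 15 mm), 150 to 166 mm above the desk; its outer face is 15 mm from the arm's centre line. Origin on the post's axis at the desk surface; -x is the direction of the arm.
- bar_right: The other bar, on the -y side, the mirror image: the two bars together are 30 mm over their outer faces, with a 14 mm gap between. Origin on the post's axis at the desk surface; -x is the direction of the arm.
- lamp_switch (a joint): How far the lamp's push switch is down, in m: 0 up, 0.006 fully down. It springs back; it takes 1.5 N to start and 5 N to go fully down.
- lamp_switch_top (a point): Centre of the top of the push switch: a black round button (30 mm diameter) facing up on top of the post, about 194 mm above the desk.
- sample_round: Round stone sample, a grey granite disc of 64 mm diameter, 20 mm thick, loose, about 0.17 kg. Origin at the centre of its underside. It lies within some 9 mm of the circle that the lamp head's centre follows.
- sample_square: Square stone sample, same granite, 56 x 56 x 20 mm. Origin at the centre of its underside. Bystander.
- sample_oblong: Oblong stone sample, same granite, 76 x 36 x 20 mm. Origin at the centre of its underside. Bystander.
- sample_triangle: Three-cornered stone sample, same granite, corners 40 mm from its middle, 20 mm thick. Origin at the centre of its underside. Bystander.
- tape_measure: Grey tape measure, 60 x 52 x 34 mm, lying under the arm between post and samples. Origin at the centre of its underside. Bystander.
- mug: Blue-green mug, 80 mm diameter, 92 mm high, with a handle; on the robot's left. Origin at the centre of its underside. Bystander.
- calculator: Black desk calculator, 170 x 115 x 25 mm, on the robot's right. Origin at the centre of its underside. Bystander.
- mouse: Black computer mouse, 105 x 60 x 32 mm, on the robot's left. Origin at the centre of its underside. Bystander.

How it is judged:
By the outcome, as a careful person would: the job done as asked, in the order asked, and still so for the second after the job is handed in, with the robot touching nothing.
It also fails if it takes over 48 s, if anything falls off the work surface, if the arm or the gripper's body presses on something with over 40 N, if the wrist force passes 120 N, or if a joint passes its speed limit or range.

ROBOT

A 6-joint arm with a two-finger parallel gripper is mounted at the origin on the work surface. World frame = base frame: x ahead of the robot, y to its left, z up, the work surface at z = 0. Lengths are in mm, angles in rad, forces in N, time in s.
With the tool pointing down it reaches from about 375 to 900 mm from the base axis. Payload 3.1 kg.
Tool frame: the origin (TCP) lies midway between the tips of the shut fingers; the grasp point (between the pads) lies 19 mm behind it (manip.grasp_offset is the distance from the TCP to the grasp point, in mm); z points along the fingers, y is the line along which they close (so a half turn about z gives the same grasp; the last joint's range is limited). The gripper opens to 87 mm and grips with 3 to 60 N. Pads are 19 mm wide; open, the fingers measure 117 mm over their backs; the gripper's body (75 mm by 190 mm) begins 51 mm behind the grasp point.
Start: joints at [1.065, 0.527, 1.433, -0, 1.181, -0.178], TCP at [201.184, 591.711, 222.548] pointing down, gripper open.
Joint ranges: [-3.08, 3.08], [-0.75, 2.2], [0.22, 2.44], [-1.43, 4.57], [0, 2.65], [-2.85, 2.85]. Speed limits (rad/s): [2.79, 2.79, 3.14, 3.14, 3.14, 3.14].

INTERFACE

Orientations are given as a unit quaternion [w, x, y, z].
In Python, from cell import manip, optics gives the robot as it stands.
- The arm moves only by the shell command python3 -m creep 'ROWS' [FORCE]. ROWS is JSON, a list of rows, each a list of 3 entries, a list of its own where there are three numbers: the opening, from 0 (shut) to 1 (fully open), then the shift along the tool's x, y, z in m, then the turn, a rotation vector about the tool's x, y, z in rad. A call has 1 to 12 rows; each row shifts and turns the commanded pose from where the row before left it, along the tool's axes as they then stand; what a row does not reach is not made up. A row lasts 1/8 s, in which the tool goes at most 62.5 mm and 10.7 degrees, less where a joint would pass 70% of its speed; a pose out of reach is approached as far as the arm can. A call with a gripper value outside its range is refused whole. The fingers move at their own pace and stop on an object; FORCE is the grip in N (left out, the last holds). Time passes only in rows, so rows that do not move let the fingers close. It gives the time, the measured TCP pose, the force, the opening and the grip force at its end, in the units of the state.
- manip.read_state(): the state, without advancing time (a new reading comes with each control period).
- optics.snapshot(name): name is "side" or "top"; returns a dict with "color" (420x560x3 uint8, red, green, blue), "fx", "fy", "cx", "cy" (pixels), "D" ([k1, k2, p1, p2, k3] as OpenCV has them; the pictures are not rectified), "world_from_camera" (4x4, takes a point from camera to world coordinates). Camera axes: x right, y down, z forward; pixel columns grow to the right and rows downward; lengths in mm; the calibration is good to about 2 mm. A picture is of the moment at which its call begins. There is no depth.
- manip.finish_job(): hands the job in; it is judged then, once.
The state is a dict: "t": time; "joint_pos": joint angles; "qd": joint speeds; "joint_efforts": joint torques, N m; "eef_pos": TCP position; "ee_rot": TCP orientation; "contact_force": force on the tool from outside, world axes, zero at the start; "ft_torque": the same for the moment, N m; "gripper_width": finger opening in mm; "gripper_force": force on a finger pad.
Only numpy, scipy, OpenCV 4.12 (cv2) and the standard library are available. Lean on these libraries where they do the work, as an engineer would, in place of code of your own. Each camera call takes 0.05 s, during which the arm holds its last target. There are 200 camera calls.

## Working session

There is one attempt and no reset: what is moved stays moved. The work goes in short steps, Python scripts to look and compute and a shell command to move; the robot and the scene stay as the last step left them, time stands still between calls to the robot, and variables do not carry over. Pictures are saved under pics/ and viewed, at most 10 in all, crops included, and the job is handed in when it is done.

```bash
mkdir -p pics; ls; cat > h.py <<'E'
import numpy as np, cv2
from cell import manip, optics
def snap(n,f=None):
    s=optics.snapshot(n)
    if f: cv2.imwrite('pics/'+f,s['color'][:,:,::-1])
    return s
def K(s): return np.array([[s['fx'],0,s['cx']],[0,s['fy'],s['cy']],[0,0,1]],float)
def ray(s,uv,z):
    p=cv2.undistortPoints(np.array(uv,float).reshape(-1,1,2),K(s),np.array(s['D'],float)).reshape(-1,2)
    T=np.array(s['world_from_camera']);d=np.c_[p,np.ones(len(p))]@T[:3,:3].T;o=T[:3,3]
    return o+d*((z-o[2])/d[:,2])[:,None]
def proj(s,P):
    T=np.linalg.inv(np.array(s['world_from_camera']))
    return cv2.projectPoints(np.array(P,float).reshape(-1,1,3),cv2.Rodrigues(T[:3,:3])[0],T[:3,3],K(s),np.array(s['D'],float))[0].reshape(-1,2)
E
python3 - <<'E'
from h import *
for n in ('top','side'):
    s=snap(n,n+'0.png'); print(n,s['fx'],s['cx'],s['cy'],s['D'],np.round(s['world_from_camera'],3).tolist())
st=manip.read_state(); print(st['t'],st['eef_pos'],st['ee_rot'],st['gripper_width'])
E
```

```text
pics
top 459.5873486434276 278.3797569796871 219.4403973744905 [-0.0177593  0.         0.         0.         0.       ] [[0.005, -0.982, 0.187, 329.161], [-1.0, -0.007, -0.011, 1.667], [0.012, -0.187, -0.982, 1322.261], [0.0, 0.0, 0.0, 1.0]]
side 508.148760080096 286.3610154153565 207.67968882221314 [-0.17958228  0.          0.          0.          0.        ] [[0.708, -0.417, 0.569, -259.377], [-0.706, -0.439, 0.556, -840.042], [0.018, -0.796, -0.605, 1033.431], [0.0, 0.0, 0.0, 1.0]]
0.1 [200.90725872 591.14477514 221.70117846] [-3.06637404e-04  1.63183281e-01  9.86595311e-01 -9.03398884e-04] 86.85167751596956
```

View pics/top0.png

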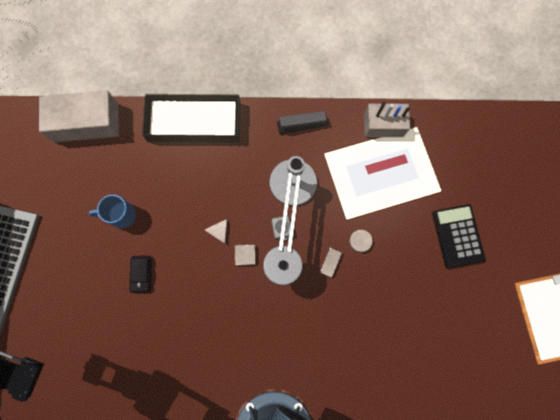

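View pics/side0.png

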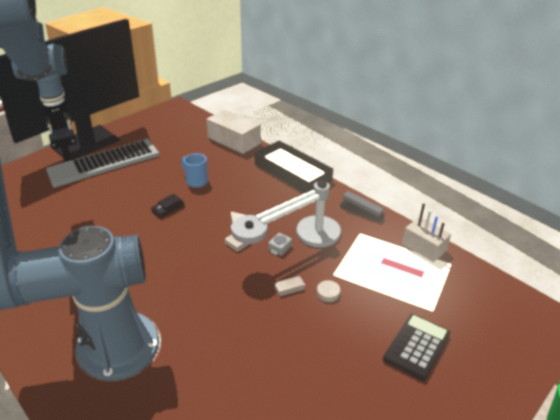

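Top view: lamp base at about (293,183), switch (296,163), head (283,265), round sample (361,241), oblong (331,262), square (245,255), and the arm clear of the lamp. The side view shows the same: head (249,229), round sample (328,291), switch (321,187). The head has to swing toward -y.

```bash
python3 - <<'E'
from h import *
im={n:cv2.imread(f'pics/{n}0.png') for n in('top','side')}
s={n:snap(n) for n in('top','side')}
def blob(n,uv,r):
    g=im[n].astype(int); # not-brown mask: blue channel vs desk
    m=((g[:,:,0]>75)).astype(np.uint8)
    u,v=uv; w=np.zeros_like(m); cv2.circle(w,uv,r,1,-1); m&=w
    k,l,st,c=cv2.connectedComponentsWithStats(m); i=l[v,u]; 
    return c[i],st[i]
for n,uv in(('top',(361,241)),('side',(328,292))):
    c,t=blob(n,uv,18); print('round',n,c,t,ray(s[n],c,17).round(1))
c=blob('top',(331,262),20);print('oblong',ray(s['top'],c[0],17).round(1),c[1])
print('head stud approx',ray(s['top'],(283,265.5),166).round(1),ray(s['side'],(249,225),166).round(1))
print('switch approx',ray(s['top'],(296,163),194).round(1),ray(s['side'],(321,186),194).round(1))
print('base', ray(s['top'],(293,183),18).round(1))
a=cv2.resize(im['top'][140:300,230:390],None,fx=3.7,fy=3.7,interpolation=cv2.INTER_CUBIC)
b=cv2.resize(im['side'][165:325,215:375],None,fx=3.7,fy=3.7,interpolation=cv2.INTER_CUBIC)
cv2.imwrite('pics/ctop.png',a);cv2.imwrite('pics/cside.png',b)
E
```

```text
round top [360.63573086 240.10208817] [349 229  24  23 431] [[ 519.6 -249.3   17. ]]
round side [330.124 289.168] [315 274  32  34 750] [[ 522.3 -250.9   17. ]]
oblong [[ 456.4 -160.8   17. ]] [320 247  22  30 377]
head stud approx [[432.  -23.1 166. ]] [[428.6 -28.  166. ]]
switch approx [[692.  -54.9 194. ]] [[675.8 -64.2 194. ]]
base [[687.2 -54.8  18. ]]
```

View pics/ctop.png

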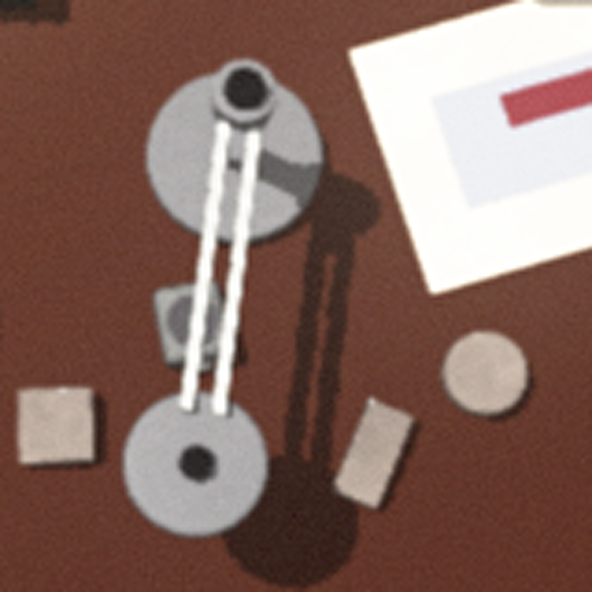

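View pics/cside.png

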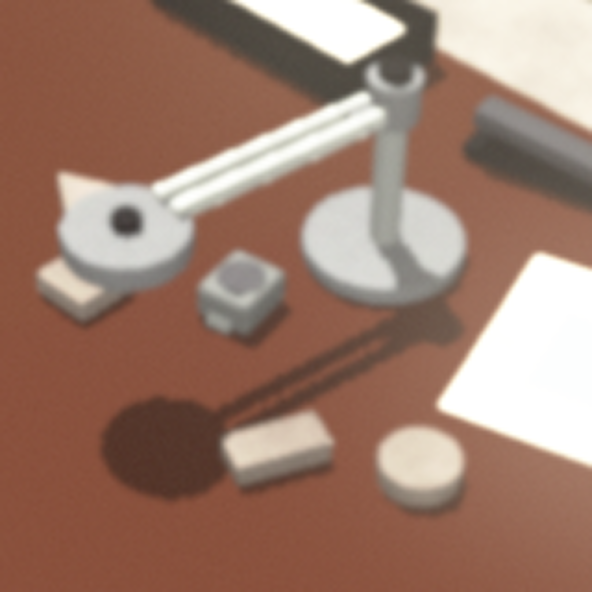

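The crops show the switch at (296.0,164.1) top and (322.3,184.2) side. The stud is at (283.2,265.1) and (249.1,224.2). The sample's top face is centred at (361.1,240.5) and (328.5,289). All bystanders are well separated, and only the tape measure (34 mm high) lies under the bars.

```bash
python3 - <<'E'
from h import *
s={n:snap(n) for n in('top','side')}
P={}
for k,a,b,z in(('switch',(296,164.1),(322.3,184.2),194),('stud',(283.2,265.1),(249.1,224.2),166),('base',(293.5,182.4),(318.8,230.1),18),('round',(361.1,240.5),(328.5,289),20)):
    p,q=ray(s['top'],a,z)[0],ray(s['side'],b,z)[0]; P[k]=(p+q)/2; print(k,p.round(1),q.round(1))
post=(P['switch']+P['base'])[:2]/2
for k in('stud','round'):
    d=post-P[k][:2]; print(k,np.linalg.norm(d),np.arctan2(d[1],d[0]))
E
```

```text
switch [689.  -54.9 194. ] [685.4 -60.7 194. ]
stud [433.  -23.6 166. ] [431.  -25.7 166. ]
base [689.1 -56.3  18. ] [687.  -58.8  18. ]
round [ 518. -250.   20.] [ 517.3 -249.    20. ]
stud 257.73781807037494 -0.12854106001371882
round 256.3376050902852 0.8457233968316554
```

```bash
python3 -m creep '[[0,[0,0,0],[0,0,0.17]],[0,[0,0,0],[0,0,0.17]],[0,[0,0,0],[0,0,0.17]],[0,[0,0,0],[0,0,0.17]],[0,[0,0,0],[0,0,0.17]],[0,[0,0,0],[0,0,0.17]],[0,[0,0,0],[0,0,0.17]],[0,[0,0,0],[0,0,0.18]],[0,[0,0,0],[0,0,0]]]' 20
cat >> h.py <<'E'
from scipy.spatial.transform import Rotation as R
POST=np.array([688.,-57.])
def arm(th,r,off): # point at radius r, offset off to +y side
    return POST+r*np.array([-np.cos(th),-np.sin(th)])+off*np.array([-np.sin(th),np.cos(th)])
def go(p): # remaining shift in tool axes, m
    st=manip.read_state(); w,x,y,z=st['ee_rot']; r=R.from_quat([x,y,z,w])
    print('t',st['t'],'pos',np.round(st['eef_pos'],1),'ty',r.apply([0,1,0]).round(3),'shift',(r.inv().apply(np.array(p)-st['eef_pos'])/1000).round(4),'F',np.round(st['contact_force'],1),'w',st['gripper_width'])
E
python3 -c "
from h import *
print(arm(-.13,180,55)); go([*arm(-.13,180,55),222])"
```

```text
t: 1.42
eef_pos: [201.2, 591.7, 222.5]
ee_rot: [0.0, 0.75, 0.662, -0.0]
contact_force: [-0.6, 0.6, -0.7]
gripper_width: 5.6
gripper_force: 0.0
[516.64873698  20.87004983]
t 1.425 pos [201.2 591.7 222.5] ty [ 0.992 -0.125 -0.   ] shift [-5.270e-01  3.841e-01  5.000e-04] F [-0.6  0.6 -0.7] w 5.553086393838845
```

```bash
python3 -m creep '[[0,[-0.044,0.032,0],[0,0,0]],[0,[-0.044,0.032,0],[0,0,0]],[0,[-0.044,0.032,0],[0,0,0]],[0,[-0.044,0.032,0],[0,0,0]],[0,[-0.044,0.032,0],[0,0,0]],[0,[-0.044,0.032,0],[0,0,0]],[0,[-0.044,0.032,0],[0,0,0]],[0,[-0.044,0.032,0],[0,0,0]],[0,[-0.044,0.032,0],[0,0,0]],[0,[-0.044,0.032,0],[0,0,0]],[0,[-0.044,0.032,0],[0,0,0]],[0,[-0.043,0.032,0],[0,0,0]]]'
python3 -c "
from h import *
go([*arm(-.13,180,55),145])"
```

```text
t: 2.92
eef_pos: [516.2, 18.5, 222.8]
ee_rot: [0.0, 0.75, 0.662, 0.0]
contact_force: [-0.2, -0.3, 0.3]
gripper_width: 0.3
gripper_force: 0.0
t 2.925 pos [516.2  18.5 222.8] ty [ 0.992 -0.124  0.001] shift [0.0024 0.0001 0.0778] F [-0.2 -0.3  0.3] w 0.3312898166141966
```

```bash
python3 -m creep '[[0,[0,0,0.02],[0,0,0]],[0,[0,0,0.025],[0,0,0]],[0,[0,0,0.02],[0,0,0]],[0,[0,0,0.013],[0,0,0]],[0,[-0.008,0,0],[0,0,0]],[0,[-0.006,0,0],[0,0,0]],[0,[-0.005,0,0],[0,0,0]],[0,[-0.004,0,0],[0,0,0]],[0,[-0.003,0,0],[0,0,0]],[0,[-0.003,0,0],[0,0,0]]]'
python3 -c "
from h import *
go([*arm(-.13,180,25),145])"
```

```text
t: 4.18
eef_pos: [511.8, -8.4, 144.8]
ee_rot: [0.0, 0.751, 0.661, 0.0]
contact_force: [0.5, 2.9, 1.8]
gripper_width: 0.5
gripper_force: 0.9
t 4.175 pos [511.8  -8.4 144.8] ty [ 0.992 -0.127  0.   ] shift [-0.0004  0.0011 -0.0002] F [0.5 2.9 1.8] w 0.5474323206624372
```

```bash
python3 -m creep '[[0,[-0.0045,-0.0005,0],[0,0,-0.025]],[0,[-0.009,-0.001,0],[0,0,-0.05]],[0,[-0.009,-0.001,0],[0,0,-0.05]],[0,[-0.009,-0.001,0],[0,0,-0.05]],[0,[-0.009,-0.001,0],[0,0,-0.05]],[0,[-0.009,-0.001,0],[0,0,-0.05]],[0,[-0.009,-0.001,0],[0,0,-0.05]],[0,[-0.009,-0.001,0],[0,0,-0.05]],[0,[-0.009,-0.001,0],[0,0,-0.05]],[0,[-0.009,-0.001,0],[0,0,-0.05]],[0,[-0.009,-0.001,0],[0,0,-0.05]],[0,[-0.009,-0.001,0],[0,0,-0.05]]]'
python3 - <<'E'
from h import *
st=manip.read_state();y=R.from_quat(np.roll(st['ee_rot'],-1)).apply([0,1,0]);th=np.arctan2(y[1],y[0])
print('tool th',th); go([*arm(th,180,25),145])
s=snap('top','t1.png');im=cv2.imread('pics/t1.png')
u=proj(s,[*arm(th,260,0),166])[0];print(u)
E
```

```text
t: 5.68
eef_pos: [514.0, -111.2, 144.3]
ee_rot: [-0.001, 0.531, 0.847, 0.0]
contact_force: [0.1, 2.9, 0.8]
gripper_width: -0.0
gripper_force: 0.9
tool th 0.4505198454395746
t 5.675 pos [ 514.  -111.2  144.3] ty [ 0.9    0.435 -0.   ] shift [-0.002   0.0003 -0.0007] F [0.1 2.9 0.8] w -0.029326192207633255
[341.22454218 257.16801472]
```

```bash
python3 -m creep '[[0,[-0.009,-0.001,0],[0,0,-0.05]],[0,[-0.009,-0.001,0],[0,0,-0.05]],[0,[-0.009,-0.001,0],[0,0,-0.05]],[0,[-0.009,-0.001,0],[0,0,-0.05]],[0,[-0.009,-0.001,0],[0,0,-0.05]],[0,[-0.0072,-0.001,0],[0,0,-0.04]],[0,[-0.0036,0,0],[0,0,-0.02]],[0,[-0.0018,0,0],[0,0,-0.01]],[0,[0,0,0],[0,0,0]]]'
python3 - <<'E'
from h import *
st=manip.read_state();y=R.from_quat(np.roll(st['ee_rot'],-1)).apply([0,1,0]);th=np.arctan2(y[1],y[0])
print('tool th',th); go([*arm(th,180,25),145])
for n in('top','side'):
    s=snap(n,n+'2.png');im=cv2.imread(f'pics/{n}2.png')
    u=proj(s,[*arm(th,260,0),166])[0];print(n,u)
    x,y=(275,140) if n=='top' else (240,170)
    cv2.imwrite(f'pics/c{n}2.png',cv2.resize(im[y:y+140,x:x+140],None,fx=4,fy=4,interpolation=cv2.INTER_CUBIC))
E
```

```text
t: 6.85
eef_pos: [540.5, -162.1, 144.3]
ee_rot: [-0.0, 0.391, 0.92, -0.0]
contact_force: [-1.3, 0.8, 0.1]
gripper_width: 0.4
gripper_force: 0.6
tool th 0.7678582928460815
t 6.85 pos [ 540.5 -162.1  144.3] ty [ 0.719  0.695 -0.001] shift [-0.0019 -0.0009 -0.0007] F [-1.3  0.8  0.1] w 0.39675812131144783
top [367.23384692 238.9291932 ]
side [324.94191354 250.2091084 ]
```

View pics/ctop2.png

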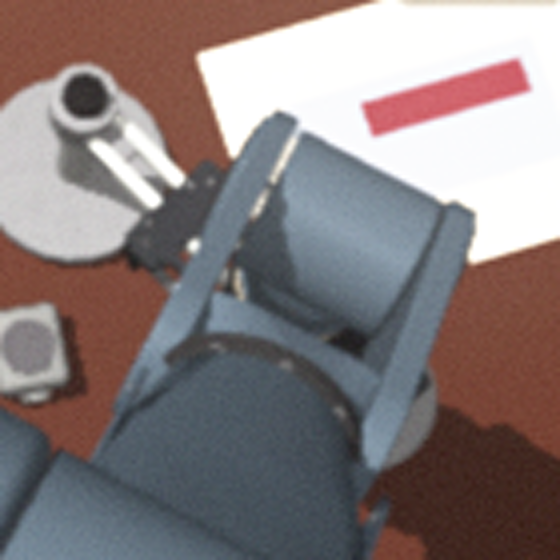

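View pics/cside2.png

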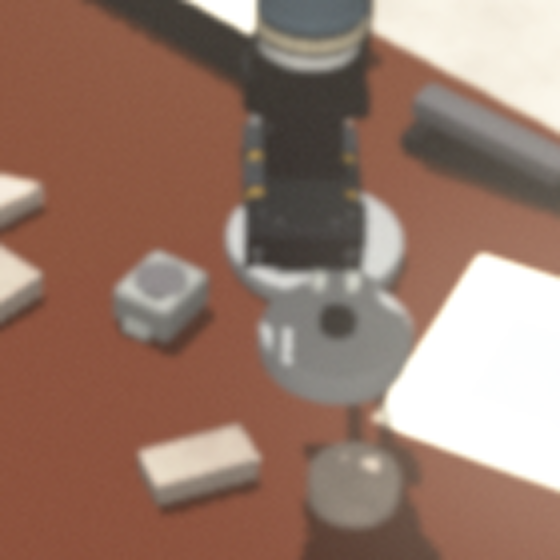

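Top view: the arm hides the head. Side view: stud at (324.5,250), sample at (328.3,290) and not moved. The arm is at about 0.765 rad, so roughly 0.08 remains. I'll push most of that, back off and look again.

```bash
python3 -m creep '[[0,[-0.0045,0,0],[0,0,-0.025]],[0,[-0.0045,0,0],[0,0,-0.025]],[0,[-0.0027,0,0],[0,0,-0.015]],[0,[-0.0009,0,0],[0,0,-0.005]],[0,[0,0,0],[0,0,0]],[0,[0.01,0,0],[0,0,0]],[0,[0.03,0,0],[0,0,0]],[0,[0.03,0,0],[0,0,0]],[0,[0.03,0,-0.03],[0,0,0]],[0,[0.03,0,-0.04],[0,0,0]],[0,[0.03,0,-0.04],[0,0,0]],[0,[0,0,0],[0,0,0]]]'
python3 - <<'E'
from h import *
go([688,-57,222])
for n in('top','side'):
    s=snap(n,n+'3.png')
    for th in(.8,.85): print(n,th,proj(s,[*arm(th,260,0),166])[0])
a,b=cv2.imread('pics/top3.png')[130:280,270:390],cv2.imread('pics/side3.png')[170:320,255:375]
cv2.imwrite('pics/c3.png',np.hstack([cv2.resize(i,None,fx=3.33,fy=4,interpolation=cv2.INTER_CUBIC) for i in(a,b)]))
E
```

```text
t: 8.45
eef_pos: [431.0, -63.0, 257.3]
ee_rot: [0.003, 0.357, 0.934, 0.0]
contact_force: [0.1, 0.4, -0.8]
gripper_width: 0.7
gripper_force: 0.0
t 8.45 pos [431.  -63.  257.3] ty [0.668 0.744 0.003] shift [-0.1871  0.176   0.0369] F [ 0.1  0.4 -0.8] w 0.6858775413899477
top 0.8 [369.47457744 236.65479334]
top 0.85 [372.79591783 232.98197473]
side 0.8 [328.20777885 250.2518927 ]
side 0.85 [333.2648933  250.17689632]
```

View pics/c3.png

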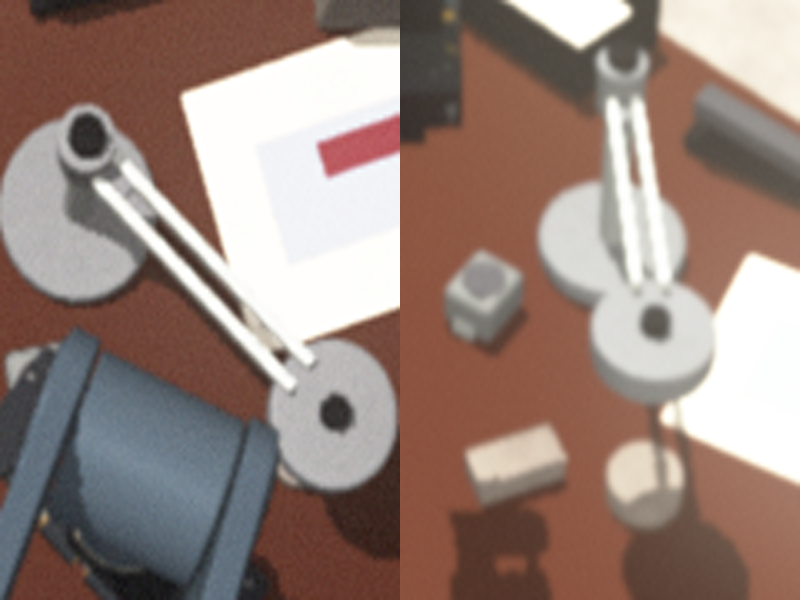

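In the clear view the stud is at (370.9,233.0) in top and (331.9,250.0) in side. The sample's rim just shows at the head's lower left. The other objects have not moved.

```bash
python3 - <<'E'
from h import *
for n,a,h in(('top',(370.9,233),(361.1,240.5)),('side',(331.9,250),(328.55,288.6))):
    s=snap(n); p=ray(s,a,166)[0];q=ray(s,h,20)[0];print(n,'stud',p.round(1),'sample',q.round(1),'d',(p-q)[:2].round(1))
    for P in(POST,[688,-57.5]):
        f=lambda v:np.arctan2(*(np.array(P)-v[:2])[::-1]); print('  th',f(p).round(4),f(q).round(4),'dist mm',260*(f(q)-f(p)), np.linalg.norm(P-p[:2]))
    # precise centroid of stud (dark)
    g=cv2.cvtColor(s['color'],cv2.COLOR_RGB2GRAY).astype(float);u,v=map(round,a);w=g[v-6:v+7,u-6:u+7];m=np.clip(110-w,0,None)
    yy,xx=np.mgrid[v-6:v+7,u-6:u+7];c=(float((m*xx).sum()/m.sum()),float((m*yy).sum()/m.sum()));print('  stud cen',c,ray(s,c,163)[0].round(1))
E
```

```text
top stud [ 516.3 -247.5  166. ] sample [ 518. -250.   20.] d [-1.7  2.5]
  th 0.8372 0.8486 dist mm 2.964144314581827 256.41906967832676
  th 0.8359 0.8474 dist mm 2.9695052534209454 256.04788934951466
  stud cen (370.53563909774437, 232.86045112781954) [ 517.2 -247.2  163. ]
side stud [ 514.4 -249.5  166. ] sample [ 518.5 -248.1   20. ] d [-4.1 -1.3]
  th 0.8368 0.8454 dist mm 2.218409462262494 259.1870910200741
  th 0.8355 0.8441 dist mm 2.2167329258216184 258.8160416328473
  stud cen (331.24221453287197, 250.53114186851212) [ 514.3 -247.6  163. ]
```

```bash
python3 -m creep '[[0,[-0.03,0,0.04],[0,0,0]],[0,[-0.03,0,0.04],[0,0,0]],[0,[-0.03,0,0.03],[0,0,0]],[0,[-0.03,0,0],[0,0,0]],[0,[-0.03,0,0],[0,0,0]],[0,[-0.006,0,0],[0,0,0]],[0,[-0.003,0,0],[0,0,0]],[0,[-0.001,0,0],[0,0,0]],[0,[-0.001,0,0],[0,0,0]],[0,[-0.0008,0,0],[0,0,0]],[0,[0,0,0],[0,0,0]]]'
python3 - <<'E'
from h import *
s=snap('side')
a=(331.9,250)
g=cv2.cvtColor(s['color'],cv2.COLOR_RGB2GRAY).astype(float);u,v=map(round,a);w=g[v-6:v+7,u-6:u+7];m=np.clip(110-w,0,None)
yy,xx=np.mgrid[v-6:v+7,u-6:u+7];print((m*xx).sum()/m.sum(),(m*yy).sum()/m.sum())
E
```

```text
t: 10.02
eef_pos: [550.7, -171.6, 144.7]
ee_rot: [-0.001, 0.358, 0.934, 0.0]
contact_force: [-1.3, 1.2, 2.1]
gripper_width: 0.5
gripper_force: 0.8
331.26200274348423 249.80178326474623
```

```bash
cat >> h.py <<'E'
def stud(a=(331.9,250)):
    s=snap('side');g=cv2.cvtColor(s['color'],cv2.COLOR_RGB2GRAY).astype(float);u,v=map(round,a);w=g[v-6:v+7,u-6:u+7];m=np.clip(90-w,0,None)
    yy,xx=np.mgrid[v-6:v+7,u-6:u+7];return (m*xx).sum()/m.sum(),(m*yy).sum()/m.sum()
E
python3 -c "
from h import *
print([stud() for _ in range(3)])"
python3 -m creep '[[0,[-0.001,0,0],[0,0,0]],[0,[-0.0005,0,0],[0,0,0]],[0,[0,0,0],[0,0,0]]]'
python3 -c "
from h import *
print([stud() for _ in range(3)])"
```

```text
[(np.float64(331.22020725388603), np.float64(249.76943005181346)), (np.float64(331.3090909090909), np.float64(249.68571428571428)), (np.float64(331.4199475065617), np.float64(249.71916010498688))]
t: 10.6
eef_pos: [552.4, -173.4, 144.5]
ee_rot: [0.0, 0.358, 0.934, -0.0]
contact_force: [-0.8, 0.6, 0.7]
gripper_width: 0.3
gripper_force: 0.7
[(np.float64(332.4806629834254), np.float64(249.68508287292818)), (np.float64(332.52646239554315), np.float64(249.66295264623955)), (np.float64(332.4972826086956), np.float64(249.72554347826087))]
```

```bash
python3 -m creep '[[0,[0.01,0,0],[0,0,0]],[0,[0.03,0,0],[0,0,0]],[0,[0.02,0,0],[0,0,0]],[0,[0,0,-0.04],[0,0,0]],[0,[0,0,-0.04],[0,0,0]],[0,[0,0,-0.02],[0,0,0]],[0,[0,0,0],[0,0,0]]]'
python3 -c "
from h import *
print(stud()); go([688,-57.5,220])"
```

```text
t: 11.62
eef_pos: [508.7, -133.4, 246.2]
ee_rot: [0.002, 0.358, 0.934, -0.0]
contact_force: [-0.1, 0.4, -0.7]
gripper_width: 0.8
gripper_force: 0.0
(np.float64(332.5), np.float64(251.61111111111111))
t 11.675 pos [ 507.8 -132.9  244.8] ty [0.669 0.743 0.   ] shift [-0.0835  0.1766  0.025 ] F [-0.   0.7 -0.2] w 0.2725018501488542
```

```bash
python3 -m creep '[[0,[-0.02,0.044,0],[0,0,0]],[0,[-0.02,0.044,0],[0,0,0]],[0,[-0.02,0.044,0],[0,0,0]],[0,[-0.0235,0.0445,0],[0,0,0]],[0,[0,0,0],[0,0,0]]]'
python3 - <<'E'
from h import *
go([688,-57.5,194])
t,s=snap('top','top4.png'),snap('side','side4.png')
a,b=t['color'],s['color']
cv2.imwrite('pics/c4.png',cv2.resize(np.hstack([a[120:270,260:400],b[150:300,260:400]])[:,:,::-1],None,fx=2.8,fy=4,interpolation=cv2.INTER_CUBIC))
E
```

```text
t: 12.3
eef_pos: [689.6, -56.1, 241.3]
ee_rot: [-0.001, 0.357, 0.934, 0.0]
contact_force: [-0.9, -0.6, -0.9]
gripper_width: 0.9
gripper_force: 0.0
t 12.3 pos [689.6 -56.1 241.3] ty [ 0.667  0.745 -0.   ] shift [ 0.0002 -0.0021  0.0473] F [-0.9 -0.6 -0.9] w 0.9331597601934943
```

View pics/c4.png

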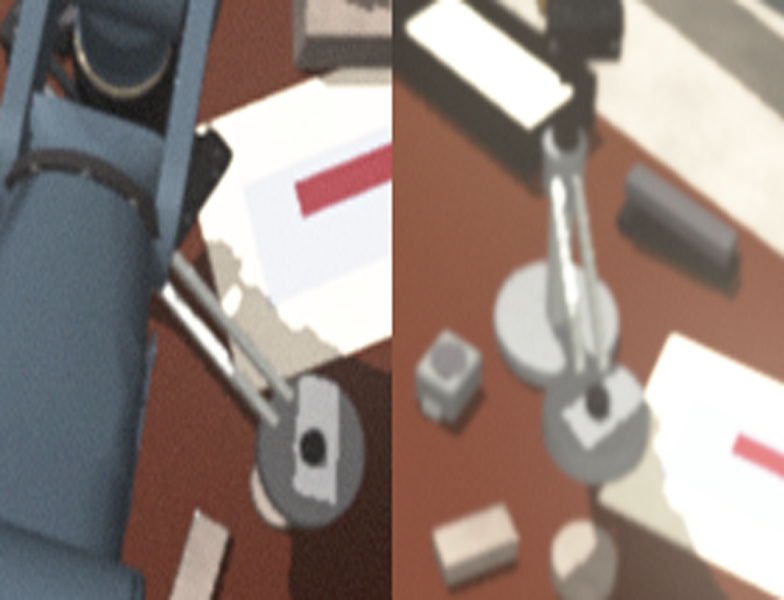

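The fingers stand above the switch in the side view. The head is over the sample, with the stud at about (372,231.5) in top and (332.5,250) in side. I'll go down gently.

```bash
python3 -m creep '[[0,[0,-0.002,0.015],[0,0,0]],[0,[0,0,0.015],[0,0,0]],[0,[0,0,0.01],[0,0,0]],[0,[0,0,0.004],[0,0,0]],[0,[0,0,0.002],[0,0,0]],[0,[0,0,0.002],[0,0,0]],[0,[0,0,0.001],[0,0,0]],[0,[0,0,0],[0,0,0]]]'
```

```text
t: 13.4
eef_pos: [686.7, -59.2, 195.8]
ee_rot: [0.0, 0.358, 0.934, 0.0]
contact_force: [-1.0, 0.4, 0.4]
gripper_width: 0.6
gripper_force: 0.0
```

```bash
python3 -m creep '[[0,[0,0,0.0015],[0,0,0]],[0,[0,0,0.0015],[0,0,0]],[0,[0,0,0.0015],[0,0,0]],[0,[0,0,0.0015],[0,0,0]],[0,[0,0,0.001],[0,0,0]],[0,[0,0,0],[0,0,0]]]'
```

```text
t: 14.15
eef_pos: [686.8, -59.3, 188.9]
ee_rot: [0.0, 0.358, 0.934, 0.0]
contact_force: [-0.4, 0.4, 4.8]
gripper_width: 0.6
gripper_force: 2.3
```

Close to fully down (4.8 N at 188.9 mm), so I'll go down until the force climbs past 5 N against the stop.

```bash
python3 -m creep '[[0,[0,0,0.001],[0,0,0]],[0,[0,0,0.001],[0,0,0]],[0,[0,0,0.0005],[0,0,0]],[0,[0,0,0],[0,0,0]]]'
```

```text
t: 14.65
eef_pos: [686.8, -59.3, 188.3]
ee_rot: [0.001, 0.358, 0.934, 0.0]
contact_force: [-2.8, 0.5, 11.7]
gripper_width: 0.4
gripper_force: 5.9
```

The button is on its stop at 11.7 N. I'll lift straight up, move clear and check.

```bash
python3 -m creep '[[0,[0,0,-0.005],[0,0,0]],[0,[0,0,-0.015],[0,0,0]],[0,[0,0,-0.04],[0,0,0]],[0,[0,0,-0.04],[0,0,0]],[0,[0.04,0,0],[0,0,0]],[0,[0.05,0,0],[0,0,0]],[0,[0.05,0,0],[0,0,0]],[0,[0.05,0,0],[0,0,0]],[0,[0.05,0,0],[0,0,0]],[0,[0.04,0,0],[0,0,0]],[0,[0,0,0],[0,0,0]]]'
python3 - <<'E'
from h import *
t,s=snap('top','top5.png'),snap('side','side5.png')
print(stud())
a,b=t['color'],s['color']
cv2.imwrite('pics/c5.png',cv2.resize(np.hstack([a[140:290,270:410],b[170:320,260:400]])[:,:,::-1],None,fx=2.8,fy=4,interpolation=cv2.INTER_CUBIC))
E
```

```text
t: 16.02
eef_pos: [475.5, 129.7, 286.0]
ee_rot: [-0.001, 0.357, 0.934, -0.0]
contact_force: [0.9, -0.3, 0.4]
gripper_width: 0.3
gripper_force: 0.0
(np.float64(332.5833333333333), np.float64(251.75))
```

View pics/c5.png

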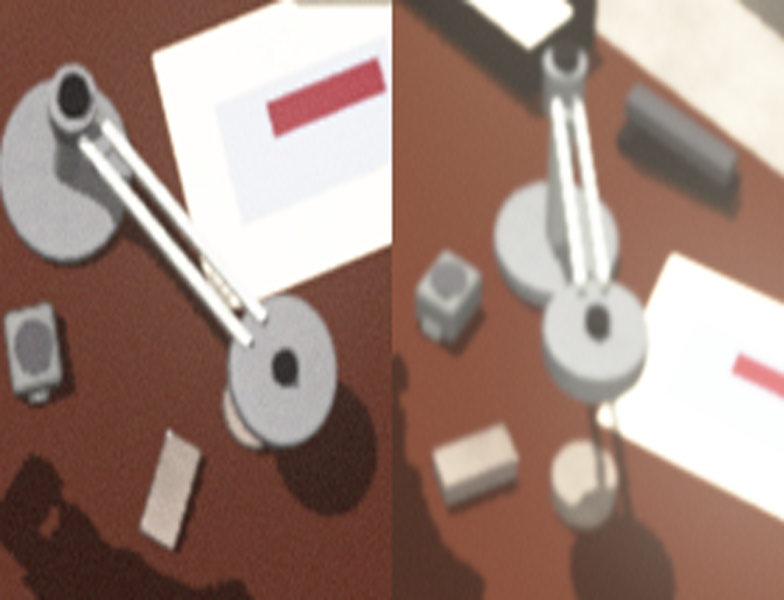

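Stud at (371.8,231.8) top and about (333,250.3) side, which puts the head within about 1 mm along its circle of the sample's direction. Sample and bystanders have not moved, and the robot is clear. No glow shows in the pictures, but the button clearly reached its stop.

```bash
python3 -c "
from cell import manip
print(manip.finish_job())"
```

```text
the job is handed in; nothing more can be done
None
```

The job is handed in: the head is over the round sample, within about 1 mm along its swing by my measurement; the switch was pressed to its stop (11.7 N; full travel takes 5 N), though no glow shows in the pictures; I saw nothing else shifted.

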